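# Change over the chemicals drawer at the repair bench

## Robot

A 7-joint arm with a two-finger parallel gripper is mounted at the origin on the work surface. World frame = base frame: x ahead of the robot, y to its left, z up, the work surface at z = 0. Lengths are in m, angles in rad, forces in N, time in s.
With the tool pointing down it reaches from about 0.425 to 0.825 m from the base axis. Payload 3.6 kg.
Tool frame: the origin (TCP) lies at the very end of the fingers, on their centre line; the grasp point (between the pads) lies 19 mm behind it; z points along the fingers, y is the direction in which the jaws open and shut (so a half turn about z gives the same grasp; the last joint's range is limited). The gripper opens to 93 mm and grips with 3 to 60 N. Pads are 15 mm wide; open, the fingers measure 128 mm over their backs; the gripper's body (75 mm by 188 mm) begins 65 mm behind the grasp point.
Start: joints at [-1.28, 0.615, -0.013, 1.423, 0.008, 1.103, -0.04], TCP at [0.202, 0.618, 0.184] pointing down, gripper open.
Joint ranges: [-3.12, 3.12], [-0.3, 2.06], [-1.34, 1.32], [0.26, 2.42], [-1.36, 4.5], [0.01, 1.98], [-2.84, 2.84]. Speed limits (rad/s): [2.79, 2.79, 3.14, 3.14, 3.14, 3.14, 3.14].

## Interface

Orientations are given as a rotation vector (axis times angle).
In Python, from workcell import manip, get_image, camera_info gives the robot as it stands. Calls block until the motion is done:
- manip.move_pose(position, orientation): joint-space move of the TCP to a pose.
- manip.move_linear(position, rotation=None, rate=0.15): straight line of the TCP; rotation=None keeps the orientation; rate is the mean speed in m/s.
- manip.move_j(angles): joint-space move.
- manip.command_gripper(opening, grasp_force=None): finger opening in m; grasp_force is the grip in N (None keeps the last); returns when the fingers have stopped.
- manip.hold(seconds).
- manip.solve_ik(position, orientation): joint angles nearest the present ones, or None.
- manip.observe(): the state.
- get_image(name): name is "scene" or "top"; returns the picture (480x640x3 uint8, blue, green, red); there is no depth.
- camera_info(name): a dict with "K" (3x3 intrinsics, pixels), "dist" ([k1, k2, p1, p2, k3] as OpenCV has them; the pictures are not rectified), "world_from_camera" (4x4, takes a point from camera to world coordinates). Camera axes: x right, y up, looking along -z (the intrinsics and any distortion apply to the point x, -y, -z); pixel columns grow to the right and rows downward; lengths in m; the calibration is good to about 2 mm. A picture is of the moment at which its call begins. camera_info takes no time and is no camera call.
A pose or a line that the arm cannot do raises manip.IKError and nothing moves.
- manip.job_done(): hands the job in, once; it reports no verdict.
The state is a dict: "time_s": time; "joint_positions": joint angles; "joint_vel": joint speeds; "effort": joint torques, N m; "eef_pos": TCP position; "ee_rot": TCP orientation; "contact_force": force on the tool from outside, world axes, zero at the start; "moment": the same for the moment, N m; "gripper_width": finger opening in m.
Only numpy, scipy, OpenCV 4.12 (cv2) and the standard library are available. Lean on these libraries where they do the work, as an engineer would, in place of code of your own. Each camera call takes 0.05 s, during which the arm holds its last target. There are 200 camera calls.

## Task

Pull open the drawer of the grey bench-top cabinet by its handle, stand every open rinse cup from it upright on the steel tray plate, and stand every capped jar from the blue mat upright on the floor of the drawer. Then push the drawer fully shut with the jars still standing in it. Set everything down gently, never letting a cup or jar drop, and leave the spool, phone, meter and screwdriver where they are.

Things in the scene. Friction and masses are not known exactly. Their poses are not given: they have to be found in the camera images.
- drawer (a joint): how far the one drawer of the grey, fixed bench-top cabinet (280 deep, 300 wide, 126 mm high) is pulled out, in m: 0 shut, 0.2 fully out (end stop). Light slide (about 2 N friction); stays where it is left; starts at 0 to 0.02. Cabinet axes, used below: x level, from the drawer side (which faces the robot, a little turned) into the cabinet; y along its width; z up.
- drawer_handle (a point): centre of the drawer's handle, moving with it: a level square steel bar, 10 mm thick, 120 mm long along the cabinet's y, 92 mm above the bench, with a stem at each end. 40 mm gap between the bar and the white drawer front; the front is 15 mm thick, 296 mm wide, its top 102 mm above the bench. Axes as the cabinet's: pull along -x, push shut along +x.
- drawer_floor (a point): point on the drawer's inner floor, moving with it: 22 mm above the bench, mid-width, 70 mm behind the front's inner face. Axes as the cabinet's. Floor: x -70 to +187, y -130 to +130 mm from here. Side and back walls rise 32 mm above the floor, the front 80, the cabinet's top 104 mm. Fully out, the floor at x -70 to +130 mm is clear of the cabinet.
- mat: blue silicone work mat, 220 mm (x) by 170 mm (y), 3 mm thick, fixed. Origin: centre of its underside.
- tray: flat steel tray plate without a rim, 220 mm (x) by 170 mm (y), 3 mm thick, fixed. Origin: centre of its underside.
- jar0: a capped round jar with a heavy base, white with a paper band and black screw cap: body 54 mm in diameter and 58 mm tall, cap 51 mm in diameter, 76 mm tall in all, 130 to 250 g. Origin: centre of its underside; z is up along its axis. Starts standing on the blue mat (2 or 3 jars are there; an absent one reads None).
- jar1: a capped round jar with a heavy base, white with a paper band and black screw cap: body 54 mm in diameter and 58 mm tall, cap 51 mm in diameter, 76 mm tall in all, 130 to 250 g. Origin: centre of its underside; z is up along its axis. Starts standing on the blue mat (2 or 3 jars are there; an absent one reads None).
- jar2: a capped round jar with a heavy base, white with a paper band and black screw cap: body 54 mm in diameter and 58 mm tall, cap 51 mm in diameter, 76 mm tall in all, 130 to 250 g. Origin: centre of its underside; z is up along its axis. Starts standing on the blue mat (2 or 3 jars are there; an absent one reads None).
- cup0: an open, empty, heavy-bottomed white plastic rinse cup, nearly straight, round, 54 mm in diameter at the foot and 56 mm at the rim, 68 mm tall, wall 3 mm, about 120 g. Origin: centre of its underside; z is up. Starts standing inside the closed drawer (2 or 3 cups are there; an absent one reads None).
- cup1: an open, empty, heavy-bottomed white plastic rinse cup, nearly straight, round, 54 mm in diameter at the foot and 56 mm at the rim, 68 mm tall, wall 3 mm, about 120 g. Origin: centre of its underside; z is up. Starts standing inside the closed drawer (2 or 3 cups are there; an absent one reads None).
- cup2: an open, empty, heavy-bottomed white plastic rinse cup, nearly straight, round, 54 mm in diameter at the foot and 56 mm at the rim, 68 mm tall, wall 3 mm, about 120 g. Origin: centre of its underside; z is up. Starts standing inside the closed drawer (2 or 3 cups are there; an absent one reads None).
- spool: bystander: solder spool standing on the cabinet's top, at least 30 mm back from its drawer side, 60 mm in diameter, 44 mm tall. Origin: centre of its underside.
- phone: bystander: phone lying on the bench, 150 x 72 x 9 mm. Origin: centre of its underside.
- meter: bystander: hand multimeter lying on the bench, 160 x 80 x 45 mm. Origin: centre of its underside.
- driver: bystander: screwdriver, 170 mm long, lying on the bench beyond mat and tray. Origin: on the bench under its middle; it lies along x.

How it is judged:
On the way, in this order (a step that is already met when the one before it is completed fails the run):
1. the drawer has been pulled out by at least 150 mm (value of joint drawer above 0.15 m), for 0.2 s.
2. with the drawer still open, every jar stands upright on its floor and no cup is left in it (value of joint drawer above 0.08 m and x of jar0 in the frame of drawer_floor between -0.07 and 0.19 m and y of jar0 in the frame of drawer_floor between -0.13 and 0.13 m and z of jar0 in the frame of drawer_floor between -0.008 and 0.008 m and angle between each of jar0, jar1, jar2's own z axis and vertical below 0.15 rad and x of jar1 in the frame of drawer_floor between -0.07 and 0.19 m and y of jar1 in the frame of drawer_floor between -0.13 and 0.13 m and z of jar1 in the frame of drawer_floor between -0.008 and 0.008 m and x of jar2 in the frame of drawer_floor between -0.07 and 0.19 m and y of jar2 in the frame of drawer_floor between -0.13 and 0.13 m and z of jar2 in the frame of drawer_floor between -0.008 and 0.008 m and (x of cup0 in the frame of drawer_floor below -0.08 m or y of cup0 in the frame of drawer_floor below -0.14 m or y of cup0 in the frame of drawer_floor above 0.14 m) and (x of cup1 in the frame of drawer_floor below -0.08 m or y of cup1 in the frame of drawer_floor below -0.14 m or y of cup1 in the frame of drawer_floor above 0.14 m) and (x of cup2 in the frame of drawer_floor below -0.08 m or y of cup2 in the frame of drawer_floor below -0.14 m or y of cup2 in the frame of drawer_floor above 0.14 m)), for 0.2 s.
At the end, for the whole second after the job is handed in: The drawer is shut to within 8 mm, every jar stands upright (within 0.15 rad) on the drawer's floor, every cup stands upright (within 0.15 rad) on the steel tray plate with its centre at least 10 mm inside the plate's edge, and all are at rest (value of joint drawer below 0.008 m and x of jar0 in the frame of drawer_floor between -0.07 and 0.19 m and y of jar0 in the frame of drawer_floor between -0.13 and 0.13 m and z of jar0 in the frame of drawer_floor between -0.008 and 0.008 m and angle between each of jar0, jar1, jar2, cup0, cup1, cup2's own z axis and vertical below 0.15 rad and x of jar1 in the frame of drawer_floor between -0.07 and 0.19 m and y of jar1 in the frame of drawer_floor between -0.13 and 0.13 m and z of jar1 in the frame of drawer_floor between -0.008 and 0.008 m and x of jar2 in the frame of drawer_floor between -0.07 and 0.19 m and y of jar2 in the frame of drawer_floor between -0.13 and 0.13 m and z of jar2 in the frame of drawer_floor between -0.008 and 0.008 m and x of cup0 in the frame of tray between -0.1 and 0.1 m and y of cup0 in the frame of tray between -0.075 and 0.075 m and z of cup0 in the frame of tray between -0.003 and 0.012 m and x of cup1 in the frame of tray between -0.1 and 0.1 m and y of cup1 in the frame of tray between -0.075 and 0.075 m and z of cup1 in the frame of tray between -0.003 and 0.012 m and x of cup2 in the frame of tray between -0.1 and 0.1 m and y of cup2 in the frame of tray between -0.075 and 0.075 m and z of cup2 in the frame of tray between -0.003 and 0.012 m and linear speed of each of jar0, jar1, jar2, cup0, cup1, cup2 below 0.03 m/s); the robot touches nothing.
It fails at once if the spool, phone, meter or screwdriver is moved by more than 30 mm (distance of any of spool, phone, meter, driver from where it was at the start of the episode above 0.03 m).
It fails at once if a cup or jar is dropped or thrown (faster than 0.9 m/s with no finger on it, a fall of over 40 mm) ((linear speed of jar0 above 0.9 m/s and contact force between jar0 and the fingers below 0.05 N) or (linear speed of jar1 above 0.9 m/s and contact force between jar1 and the fingers below 0.05 N) or (linear speed of jar2 above 0.9 m/s and contact force between jar2 and the fingers below 0.05 N) or (linear speed of cup0 above 0.9 m/s and contact force between cup0 and the fingers below 0.05 N) or (linear speed of cup1 above 0.9 m/s and contact force between cup1 and the fingers below 0.05 N) or (linear speed of cup2 above 0.9 m/s and contact force between cup2 and the fingers below 0.05 N)).
Of jar0, jar1, jar2 only 2 to 3 are there at a start; the rules pass over those that are not, and their reading is None.
Of cup0, cup1, cup2 only 2 to 3 are there at a start; the rules pass over those that are not, and their reading is None.
At some moment in a run one of jar0, jar1, jar2, cup0, cup1, cup2 may be knocked a few centimetres aside while the robot is not near it.
It also fails if it takes over 210 s, if anything falls off the work surface, if the arm or the gripper's body presses on something with over 40 N, if the wrist force passes 120 N, or if a joint passes its speed limit or range.

## Working session

There is one attempt and no reset: what is moved stays moved. The work goes in short steps, each a Python script; the robot and the scene stay as the last script left them, time stands still between calls to the robot, and variables do not carry over. Pictures are saved under pics/ and viewed, about 12 in all and at most 16, crops included, and the job is handed in when it is done.

```bash
mkdir -p pics; ls; python3 - <<'E'
from workcell import manip,get_image,camera_info
import cv2
for n in("scene","top"):
    cv2.imwrite(f"pics/a_{n}.png",get_image(n)); i=camera_info(n); print(n,i["K"],i["dist"],i["world_from_camera"])
o=manip.observe();print(o["time_s"],o["eef_pos"],o["ee_rot"],o["gripper_width"])
E
```

```text
pics
scene [[506.59878847   0.         310.03850329]
 [  0.         506.59878847 241.7846832 ]
 [  0.           0.           1.        ]] [-0.09243835  0.          0.          0.          0.        ] [[-0.7334314  -0.51484308  0.44386369  1.15551382]
 [ 0.67974986 -0.55134642  0.48369129  0.6478434 ]
 [-0.00430245  0.65647066  0.75433929  1.07639414]
 [ 0.          0.          0.          1.        ]]
top [[615.75885976   0.         320.55211474]
 [  0.         615.75885976 246.12470047]
 [  0.           0.           1.        ]] [-0.13452329  0.          0.          0.          0.        ] [[-5.62614081e-04  9.95206042e-01 -9.77988651e-02  4.46160520e-01]
 [-9.99998569e-01 -7.15958704e-04 -1.53287211e-03  3.49154749e-02]
 [-1.59554353e-03  9.77978628e-02  9.95205020e-01  1.58350805e+00]
 [ 0.00000000e+00  0.00000000e+00  0.00000000e+00  1.00000000e+00]]
0.1 [0.20223436 0.61694179 0.18279903] [-0.49538631 -3.10193024  0.00353145] 0.09277496300890602
```

View pics/a_scene.png

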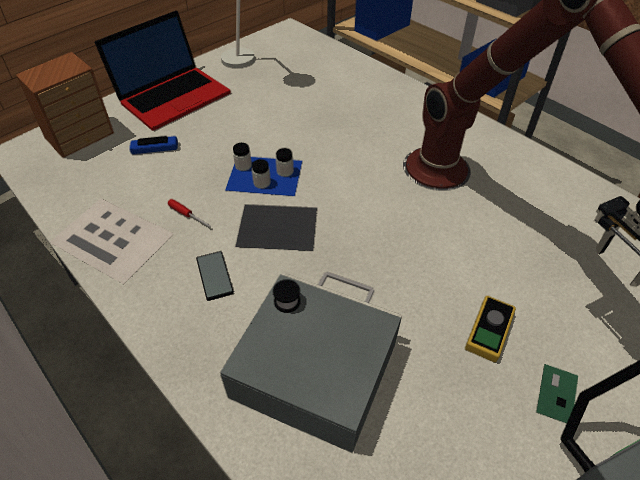

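View pics/a_top.png

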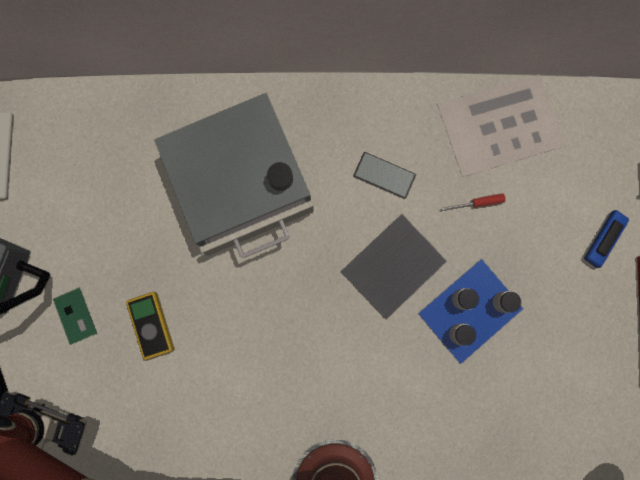

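Top view: cabinet around (235,170) with the spool at (280,175) and the handle from about (238,260) to (288,238). The tray is at (393,266), and three jars sit on the mat at (465,299), (507,302) and (461,335). The phone is at (385,175), the meter at (150,325) and the driver at (475,203).

```bash
cat > h.py <<'E'
import numpy as np, cv2
from workcell import manip,get_image,camera_info
def ray(n,px):
    c=camera_info(n); T=np.array(c["world_from_camera"])
    u=cv2.undistortPoints(np.array(px,float).reshape(-1,1,2),np.array(c["K"]),np.array(c["dist"])).reshape(-1,2)
    return T[:3,3],(T[:3,:3]@np.c_[u[:,0],-u[:,1],-np.ones(len(u))].T).T
def plane(n,px,z):
    o,d=ray(n,px); return (o+d*((z-o[2])/d[:,2])[:,None])[:,:2]
def proj(n,P):
    c=camera_info(n); T=np.linalg.inv(np.array(c["world_from_camera"])); P=np.array(P,float).reshape(-1,3)
    q=(T[:3,:3]@P.T).T+T[:3,3]; q=q*[1,-1,-1]
    return cv2.projectPoints(q,np.zeros(3),np.zeros(3),np.array(c["K"]),np.array(c["dist"]))[0].reshape(-1,2)
def blobs(m,lo,hi):
    cs=cv2.findContours(m.astype(np.uint8),cv2.RETR_EXTERNAL,cv2.CHAIN_APPROX_NONE)[0]
    return [c for c in cs if lo<cv2.contourArea(c)<hi]
E
python3 - <<'E'
from h import *
im=cv2.imread("pics/a_top.png"); hsv=cv2.cvtColor(im,cv2.COLOR_BGR2HSV)
for p in [(235,170),(393,266),(480,280),(255,245),(256,226),(465,299),(300,300),(280,175),(245,190)]: print(p,im[p[1],p[0]],hsv[p[1],p[0]])
def rect(c,z):
    P=plane("top",c.reshape(-1,2),z).astype(np.float32); r=cv2.minAreaRect(cv2.convexHull(P)); return np.round(r[0],4),np.round(r[1],4),round(r[2],2)
m=(hsv[...,0]>105)&(hsv[...,1]>150)
for c in blobs(m,2000,9e3): print("mat",rect(c,.003))
g=cv2.GaussianBlur(im,(5,5),0).max(2)
for c in blobs((g<85),3000,6e3): print("tray?",rect(c,.003),cv2.boundingRect(c))
for c in blobs((g<110)&(hsv[...,1]<80),9000,4e4): print("cab?",rect(c,.126),cv2.boundingRect(c))
for c in blobs((g<45),200,900): 
    e=cv2.minEnclosingCircle(c); print("dark",e,plane("top",[e[0]],.076),plane("top",[e[0]],.170))
cv2.imwrite("pics/b.png",cv2.resize(im[80:280,140:330],None,fx=4,fy=4,interpolation=cv2.INTER_CUBIC)[:600,:])
cv2.imwrite("pics/b.png",cv2.resize(im[180:280,180:330],None,fx=5,fy=5,interpolation=cv2.INTER_CUBIC))
E
```

```text
(235, 170) [89 93 91] [45 11 93]
(393, 266) [76 73 77] [158  13  77]
(480, 280) [135  78  52] [111 157 135]
(255, 245) [134 146 155] [ 17  35 155]
(256, 226) [136 149 157] [ 19  34 157]
(465, 299) [52 51 54] [170  14  54]
(300, 300) [133 148 156] [ 20  38 156]
(280, 175) [47 47 48] [ 0  5 48]
(245, 190) [92 96 94] [45 11 96]
mat (array([ 0.4336, -0.3492]), array([0.1635, 0.2134]), 39.58)
tray? (array([ 0.5494, -0.1496]), array([0.1628, 0.2124]), 43.33) (343, 217, 101, 100)
cab? (array([0.7669, 0.2587]), array([0.305 , 0.3168]), 23.11) (155, 94, 156, 163)
dark ((330.0, 477.5), 15.07491397857666) [[0.03200253 0.01470372]] [[0.05782717 0.01596401]]
dark ((71.0, 434.0), 20.099849700927734) [[0.12659137 0.65636732]] [[0.14651797 0.61761697]]
dark ((150.0, 334.0), 20.61562728881836) [[0.37742536 0.45685141]] [[0.38171131 0.43054179]]
```

View pics/b.png

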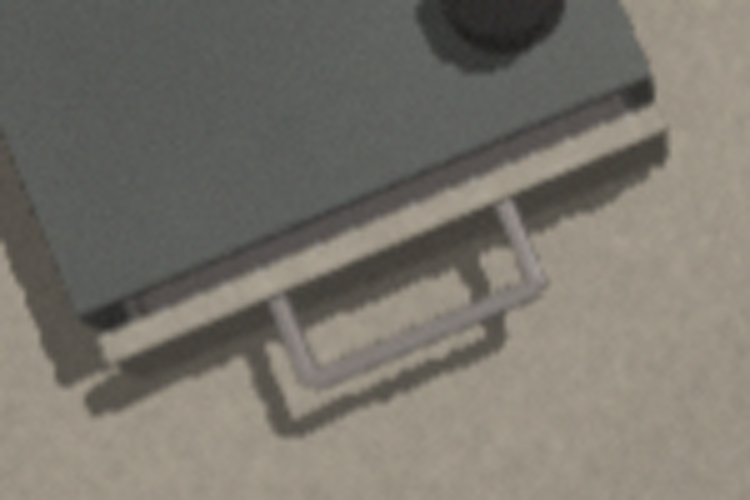

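```bash
python3 - <<'E'
from h import *
f=lambda L:[(180+(x+.5)/5-.5,180+(y+.5)/5-.5) for x,y in L]
C=plane("top",f([(78,316),(651,77)])+[(155.5,138),(266.5,94.5)],.126); print(C)
H=plane("top",f([(314,376),(540,284)]),.097); print(H,H.mean(0),np.linalg.norm(H[0]-H[1]))
F=plane("top",f([(110,358),(665,128)]),.102); print("front outer top",F,np.linalg.norm(F[0]-F[1]))
a=lambda v:np.degrees(np.arctan2(v[1],v[0]))
y=[a(v[0]-v[1]) for v in(C,H,F)]; print("yaw of y axis",y,a(C[2]-C[0]),a(C[3]-C[1]),np.linalg.norm(C[2]-C[0]))
im=cv2.imread("pics/a_top.png"); g=im.max(2)
for z,r in((.076,(420,260,530,365)),(.170,(255,150,305,200))):
    s=g[r[1]:r[3],r[0]:r[2]]<66
    if z<.1: s&=im[r[1]:r[3],r[0]:r[2],0].astype(int)-im[r[1]:r[3],r[0]:r[2],2]<12
    s=cv2.morphologyEx(s.astype(np.uint8),cv2.MORPH_OPEN,np.ones((5,5)))
    for c in blobs(s,100,2000):
        e=cv2.fitEllipse(c); p=np.array(e[0])+r[:2]; print(z,p,np.round(e[1],1),plane("top",[p],z))
E
```

```text
[[0.59760341 0.33724602]
 [0.71271915 0.0629004 ]
 [0.85660047 0.44250849]
 [0.96448928 0.16999237]]
[[0.57120928 0.22698782]
 [0.61604945 0.11728978]] [0.59362937 0.1721388 ] 0.11850865805972545
front outer top [[0.57957048 0.32610418]
 [0.69189551 0.05650476]] 0.2920629400009555
yaw of y axis [np.float64(112.76297890881507), np.float64(112.23278190074836), np.float64(112.61840458700514)] 22.117977854400845 23.042773115353395 0.2795705040164994
0.076 [464.54167557 334.70462036] [19.1 19.7] [[ 0.37599955 -0.3153888 ]]
0.076 [509.48929596 301.78824234] [18.7 20. ] [[ 0.45571328 -0.42970801]]
0.076 [467.38000107 298.81324768] [18.6 19.8] [[ 0.46380551 -0.32388614]]
0.17 [278.28952789 177.96037292] [26.  31.5] [[0.74524976 0.13579828]]
```

```bash
cat >> h.py <<'E'
from scipy.spatial.transform import Rotation as Rot
YAW=np.radians(22.6); CX=np.array([np.cos(YAW),np.sin(YAW)]); CY=np.array([-CX[1],CX[0]])
def down(th):
    "tool pointing down, jaws along heading th; of the two half-turns, the one nearer in joint space"
    y=np.array([np.cos(th),np.sin(th),0]); z=np.array([0,0,-1.]); return Rot.from_matrix(np.c_[np.cross(y,z),y,z])
def go(p,th):
    q0=np.array(manip.observe()["joint_positions"]); best=None
    for t in(th,th+np.pi):
        q=manip.solve_ik(list(p),list(down(t).as_rotvec()))
        if q is not None and abs(q[6])<2.7:
            c=np.abs(np.array(q)-q0).max()
            if best is None or c<best[0]: best=(c,q)
    if best is None: raise RuntimeError(f"no ik {p} {th}")
    manip.move_j(list(best[1])); return best[1]
def lin(p,rate=.15): manip.move_linear(list(p),rate=rate)
def st(s=""):
    o=manip.observe(); print(s,round(o["time_s"],1),np.round(o["eef_pos"],4),"w",round(o["gripper_width"],4),"F",np.round(o["contact_force"],1)); return o
E
python3 - <<'E'
from h import *
p=manip.observe()["eef_pos"]; lin([p[0],p[1],.28],.3)
h=np.array([.5936,.1721])
print(np.round(go([*h,.25],YAW),2)); manip.command_gripper(.030,30); st("above")
lin([*h,.13],.2); st(); lin([*h,.075],.08); st("at bar")
cv2.imwrite("pics/c.png",get_image("scene")[230:450,180:500])
E
```

```text
[-0.53  0.53  0.37  1.43 -0.19  1.22  0.25]
above 3.8 [0.5936 0.1721 0.25  ] w 0.03 F [ 0.4 -0.7  0.2]
 4.5 [0.5946 0.1722 0.131 ] w 0.0302 F [-0.6  0.4 -0.3]
at bar 5.4 [0.5941 0.1721 0.0754] w 0.0301 F [0.1 0.4 0.1]
```

View pics/c.png

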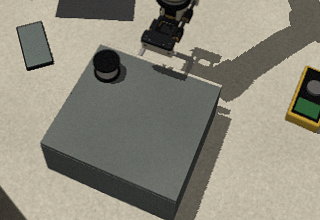

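The gripper straddles the bar (crop pixel (165,40)) with no contact force. Grip and pull.

```bash
python3 - <<'E'
from h import *
manip.command_gripper(.0,30); o=st("grip"); p=np.array(o["eef_pos"])
for d in (.06,.12,.165,.180):
    q=p.copy(); q[:2]-=CX*d; lin(q,.08); o=st(d)
    if np.linalg.norm(o["contact_force"])>25: break
manip.command_gripper(.035); e=np.array(o["eef_pos"]); lin([e[0],e[1],.25],.2)
st("up"); q=manip.observe()["joint_positions"]; print(np.round(q,2))
p=np.array([.45,-.30]); go([.50,-.12,.30],YAW); manip.move_j([-1.28,.45,-.013,1.423,.008,1.103,-.04])
st(); cv2.imwrite("pics/d_top.png",get_image("top"));cv2.imwrite("pics/d_scene.png",get_image("scene"))
E
```

```text
grip 6.1 [0.5936 0.1721 0.075 ] w 0.0004 F [-0.8 -0.3 -0.1]
0.06 7.0 [0.5388 0.1494 0.0751] w 0.0004 F [ 0.6  0.4 -0.3]
0.12 7.9 [0.4835 0.1263 0.0751] w 0.0004 F [-0.1  0.2 -0.5]
0.165 8.6 [0.442  0.1089 0.0751] w 0.0005 F [-0.7  0.3 -0.4]
0.18 8.9 [0.4277 0.103  0.075 ] w 0.0002 F [-0.5  0.3  0.2]
up 10.7 [0.4268 0.1028 0.2491] w 0.0349 F [ 0.6  0.5 -0.2]
[-0.61  0.23  0.41  1.9  -0.1   1.04  0.23]
 14.4 [0.2051 0.6202 0.2917] w 0.0353 F [ 1.1 -0.6  0.5]
```

View pics/d_top.png

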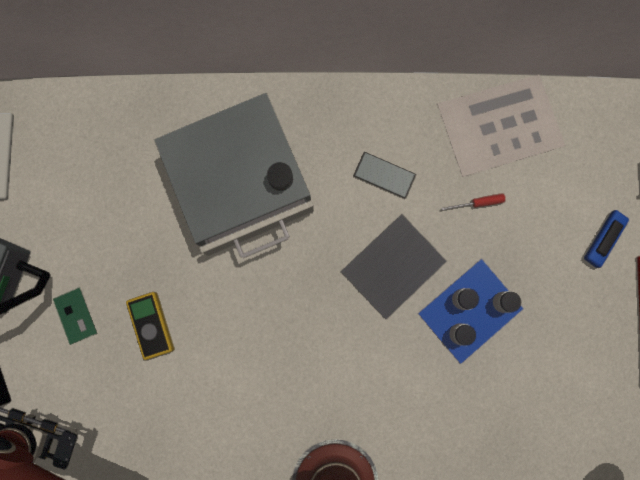

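The gripper closed on nothing (w≈0) and the drawer hasn't moved, so I'll cross-check the handle position in both views.

```bash
python3 - <<'E'
from h import *
H=[[.5712,.2270,.092],[.6160,.1173,.092],[.5936,.1721,.092],[.5936,.1721,.075],[.5936,.1721,.16]]
print(proj("scene",H).round(1),proj("top",H).round(1))
a=cv2.imread("pics/d_scene.png"); 
A=cv2.resize(a[255:335,290:400],None,fx=5,fy=5,interpolation=cv2.INTER_CUBIC)
c=cv2.imread("pics/c.png"); B=cv2.resize(c[25:105,110:220],None,fx=5,fy=5,interpolation=cv2.INTER_CUBIC)
cv2.imwrite("pics/e.png",cv2.resize(np.vstack([A,B]),(550,600) if 0 else (412,600)))
E
```

```text
[[371.6 289.3]
 [326.1 272.8]
 [348.5 281. ]
 [348.2 285.1]
 [350.1 263.4]] [[242.7 255. ]
 [287.7 236.7]
 [265.2 245.8]
 [265.8 246.5]
 [262.5 242.9]]
```

View pics/e.png

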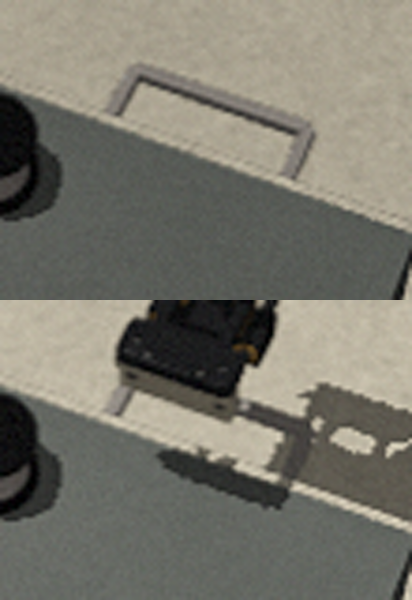

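```bash
python3 - <<'E'
from h import *
o=manip.observe(); R=Rot.from_rotvec(o["ee_rot"]).as_matrix(); print(R.round(3),np.array(o["eef_pos"]).round(3))
h=np.array([.5936,.1721])
P=[[*(h+CX*a+CY*b),.159] for a in(.094,-.094) for b in(-.0375,.0375)]
q=proj("scene",P); print(q.round(1),((q-[290,255])*3.745+[0,300]).round(0))
# go to the bar again and look closely from both cameras, coming from beyond
go([*h,.25],YAW); manip.command_gripper(.06); lin([*h,.16],.25); manip.hold(.3); st()
a=get_image("top"); b=get_image("scene")
A=cv2.resize(a[180:290,200:350],None,fx=4,fy=4,interpolation=cv2.INTER_CUBIC)
B=cv2.resize(b[200:310,280:430],None,fx=4,fy=4,interpolation=cv2.INTER_CUBIC)
cv2.imwrite("pics/f.png",cv2.resize(np.vstack([A,B]),(409,600)))
print(proj("top",[[*h,.16],[*h,.245]]).round(1),proj("scene",[[*h,.16],[*h,.245]]).round(1))
E
```

```text
[[-0.95   0.309  0.048]
 [ 0.313  0.937  0.158]
 [ 0.004  0.165 -0.986]] [0.205 0.62  0.292]
[[318.8 288.3]
 [350.2 299.9]
 [350.  231.3]
 [379.  240.8]] [[108. 425.]
 [225. 468.]
 [225. 211.]
 [333. 247.]]
 18.1 [0.5945 0.1723 0.1616] w 0.0598 F [-0.2  1.1 -0.1]
[[262.5 242.9]
 [258.9 238.9]] [[350.1 263.4]
 [352.3 239.1]]
```

View pics/f.png

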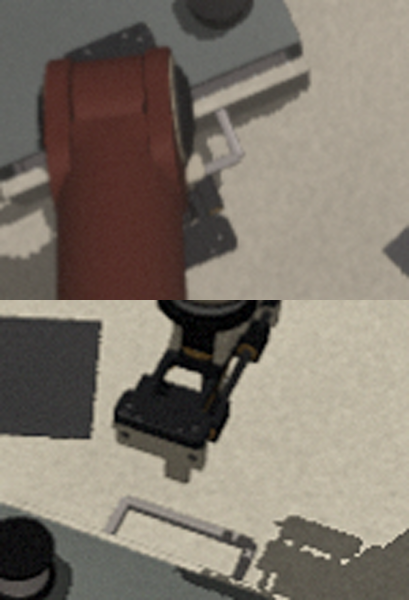

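The rendered gripper sits about 30 mm higher than the reported TCP predicts. I'll probe the bench to measure this.

```bash
python3 - <<'E'
from h import *
lin([.5936,.1721,.25],.3); go([.47,.04,.20],YAW); manip.command_gripper(0.0,10)
lin([.47,.04,.03],.2); manip.hold(.3); o=st(); f0=np.array(o["contact_force"])
z=.03
while z>-.045:
    z-=.003; lin([.47,.04,z],.03); o=manip.observe(); d=np.array(o["contact_force"])-f0
    if abs(d[2])>4: break
print(z); st("touch")
cv2.imwrite("pics/g.png",cv2.resize(get_image("scene")[100:300,250:450],None,fx=2,fy=2))
lin([.47,.04,.15],.2)
E
```

```text
21.8 [0.4704 0.0401 0.0306] w 0.0004 F [-0.1 -0.5  0.5]
-0.036
touch 27.3 [ 0.4704  0.0401 -0.0345] w 0.0004 F [-2.9 -0.1 14. ]
```

View pics/g.png

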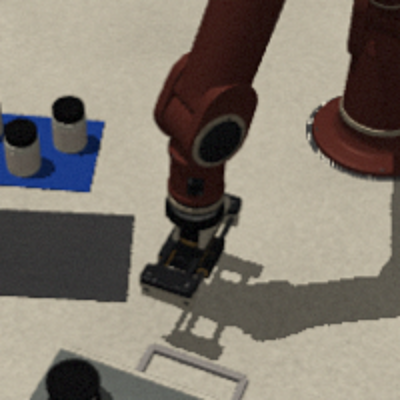

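```bash
python3 - <<'E'
from h import *
q=proj("scene",[[.47,.04,0],[*(np.array([.47,.04])+CX*.0175),0]]);print((q-[250,100])*2)
E
```

```text
[[187.74565052 296.89586422]
 [182.98572381 305.69629158]]
```

```bash
python3 - <<'E'
from h import *
def pr(h,tip,lab):
    h=np.array(h)
    P=[[*(h+CX*(.047)),tip],[*(h+CX*.03),tip]]+[[*(h+CX*.094+CY*b),z] for z in(tip+.084,tip+.050) for b in(-.0375,.0375)]
    print(lab,proj("scene",P).round(0).tolist())
pr([.5945,.1723],.1616,"f rep"); pr([.5945,.1723],.196,"f +34")
pr([.47,.04],0,"g"); print("g seen: body corners (320,242?),(347,251)")
pr([.594,.172],.11,"c +34")
E
```

```text
f rep [[342.0, 278.0], [345.0, 273.0], [319.0, 264.0], [352.0, 276.0], [319.0, 274.0], [351.0, 286.0]]
f +34 [[343.0, 269.0], [346.0, 263.0], [319.0, 254.0], [353.0, 266.0], [319.0, 264.0], [352.0, 276.0]]
g [[337.0, 260.0], [340.0, 256.0], [318.0, 248.0], [345.0, 257.0], [318.0, 257.0], [345.0, 266.0]]
g seen: body corners (320,242?),(347,251)
c +34 [[341.0, 291.0], [344.0, 286.0], [319.0, 279.0], [351.0, 291.0], [319.0, 288.0], [350.0, 300.0]]
```

The picture agrees with the touch: the real fingertips are about 34 mm above the reported z, while xy is fine. I'll build that offset into the helpers and retry the handle.

```bash
cat >> h.py <<'E'
ZO=.0335   # true fingertip z = reported z + ZO (found by touching the bench)
_go,_lin=go,lin
def go(p,th): return _go([p[0],p[1],p[2]-ZO],th)
def lin(p,rate=.15): _lin([p[0],p[1],p[2]-ZO],rate)
def pos(): p=np.array(manip.observe()["eef_pos"]); p[2]+=ZO; return p
E
python3 - <<'E'
from h import *
h=np.array([.5936,.1721])
lin([.47,.04,.25],.3); go([*h,.20],YAW); manip.command_gripper(.030,30); lin([*h,.12],.2); st(); lin([*h,.078],.06); st("at bar")
manip.command_gripper(.0,30); o=st("grip")
if o["gripper_width"]>.006:
    p=pos()
    for d in (.06,.12,.16,.178):
        q=p.copy(); q[:2]-=CX*d; lin(q,.08); o=st(d)
        if np.linalg.norm(o["contact_force"])>25: break
    manip.command_gripper(.035); e=pos(); lin([e[0],e[1],.23],.2); st("up")
    go([.50,-.12,.30],YAW); manip.move_j([-1.28,.45,-.013,1.423,.008,1.103,-.04])
cv2.imwrite("pics/h_top.png",get_image("top"));cv2.imwrite("pics/h_scene.png",get_image("scene"))
E
```

```text
30.8 [0.5942 0.1721 0.087 ] w 0.03 F [ 0.6 -0.4  0.9]
at bar 31.7 [0.5939 0.1721 0.0447] w 0.03 F [-1.  -1.   0.8]
grip 32.1 [0.5933 0.172  0.0447] w 0.0099 F [-1.2  0.1  1.8]
0.06 33.0 [0.537  0.1481 0.0447] w 0.0099 F [-0.2 -2.8  1.8]
0.12 33.9 [0.4818 0.1248 0.0447] w 0.0094 F [ 0.3 -4.  -0. ]
0.16 34.6 [0.4453 0.1093 0.0447] w 0.0094 F [ 0.3 -6.  -0.6]
0.178 35.0 [0.4286 0.1023 0.0447] w 0.0097 F [ 1.2 -6.4 -1. ]
up 36.5 [0.4281 0.1036 0.1957] w 0.035 F [-0.  -0.1  0.4]
```

View pics/h_top.png

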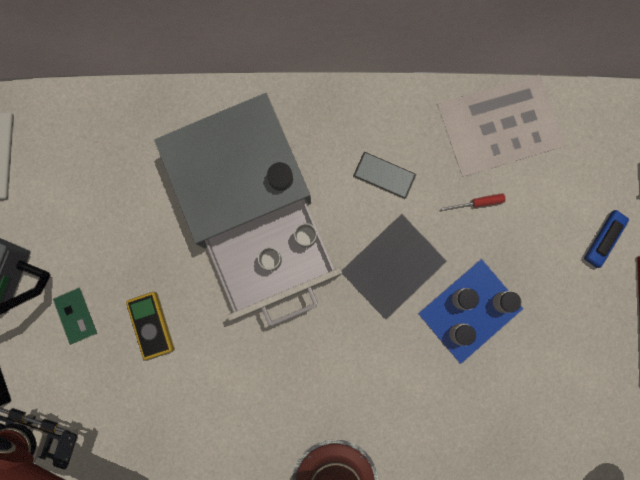

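Drawer open, with two cups visible at (270,260) and (305,236) and the jars unchanged. Next I measure the cup rims.

```bash
cat >> h.py <<'E'
def circles(img,box,rpx,n,s=4,p2=25):
    x0,y0,x1,y1=box; g=cv2.cvtColor(img[y0:y1,x0:x1],cv2.COLOR_BGR2GRAY)
    g=cv2.resize(g,None,fx=s,fy=s,interpolation=cv2.INTER_CUBIC)
    c=cv2.HoughCircles(g,cv2.HOUGH_GRADIENT,1,rpx*s*1.5,param1=60,param2=p2,minRadius=int(rpx*s*.8),maxRadius=int(rpx*s*1.2))
    return [] if c is None else [((x+.5)/s-.5+x0,(y+.5)/s-.5+y0,r/s) for x,y,r in c[0][:n]]
E
python3 - <<'E'
from h import *
im=cv2.imread("pics/h_top.png"); box=(205,205,345,330)
cs=circles(im,box,11.5,4,p2=15); A=cv2.resize(im[box[1]:box[3],box[0]:box[2]],None,fx=4.6,fy=4.6,interpolation=cv2.INTER_CUBIC)
for c in cs:
    print(np.round(c,1),plane("top",[c[:2]],.09)); cv2.circle(A,tuple(int((c[i]-box[i]+.5)*4.6) for i in(0,1)),int(c[2]*4.6),(0,0,255),1)
cv2.imwrite("pics/i.png",A)
E
```

```text
[269.  258.8  10.8] [[0.56212702 0.16276384]]
[305.  233.5  11.6] [[0.62393972 0.07518497]]
[302.  301.5  11.1] [[0.45837099 0.08216616]]
[250.2 327.2  13.6] [[0.39608411 0.20719658]]
```

View pics/i.png

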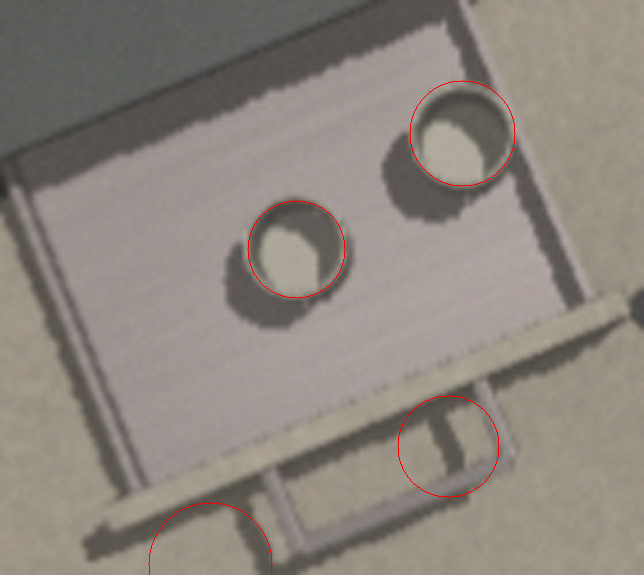

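```bash
cat >> h.py <<'E'
def fz(): return np.mean([ (manip.hold(.03),manip.observe()["contact_force"][2])[1] for _ in range(4)])
def pick(xy,tip,th,opening=.080,force=15,clear=.20):
    go([*xy,clear],th); manip.command_gripper(opening,force); lin([*xy,tip+.04],.25); lin([*xy,tip],.08)
    o=st("pre"); manip.command_gripper(0.,force); w=manip.observe()["gripper_width"]
    lin([*xy,clear+.02],.15); o=st("lifted"); return min(w,o["gripper_width"])
def place(xy,tip,th,clear=.22):
    go([*xy,clear],th); lin([*xy,tip+.03],.2); lin([*xy,tip+.006],.05); manip.hold(.2); f0=fz(); z=tip+.006
    while z>tip-.005:
        z-=.0015; lin([*xy,z],.03); f=fz()-f0
        if abs(f)>2.5: break
    print("touch at",round(z-tip,4),"df",round(f,1)); manip.command_gripper(.080); lin([*xy,z+.06],.12); lin([*xy,clear],.25); st("placed")
TR=np.array([.549,-.150]); TU=np.array([np.cos(np.radians(133)),np.sin(np.radians(133))])
E
python3 - <<'E'
from h import *
w=pick([.5635,.162],.061,YAW+np.pi/2); print("w",w)
if w>.045:
    place(TR-.07*TU,.042,np.radians(43))
    im=get_image("top"); cv2.imwrite("pics/j_top.png",im)
    for c in circles(im,(280,205,335,265),11.5,2,p2=15): print(np.round(c,1),plane("top",[c[:2]],.09))
E
```

```text
pre 44.6 [0.5636 0.1618 0.0273] w 0.08 F [ 0.5 -0.2 -0.1]
lifted 46.3 [0.5626 0.162  0.1854] w 0.0548 F [-0.3 -0.2 -1.2]
w 0.05483536358624962
touch at -0.0015 df 7.4
placed 53.4 [ 0.5959 -0.2002  0.1847] w 0.0804 F [0.4 0.1 0. ]
[305.  235.   10.8] [[0.62025137 0.07517745]]
```

```bash
ls pics
```

```text
a_scene.png
a_top.png
b.png
c.png
d_scene.png
d_top.png
e.png
f.png
g.png
h_scene.png
h_top.png
i.png
j_top.png
```

View pics/j_top.png

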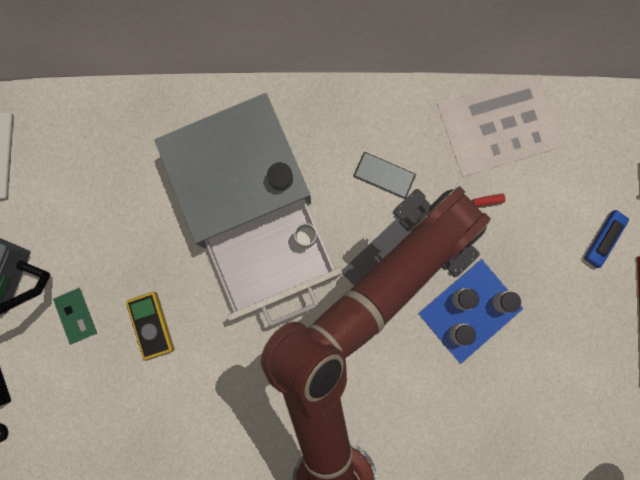

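First cup placed on the tray under the gripper, second cup unchanged at (305,235), jars unchanged. Next: cup 2, then the jars.

```bash
cat >> h.py <<'E'
def jars(im):
    x0,y0,x1,y1=400,240,560,385; s=im[y0:y1,x0:x1].astype(int)
    m=((s.max(2)<66)&(s[...,0]-s[...,2]<12)).astype(np.uint8); m=cv2.morphologyEx(m,cv2.MORPH_OPEN,np.ones((5,5)))
    r=[]
    for c in blobs(m,150,700):
        e=cv2.fitEllipse(c); p=plane("top",[np.array(e[0])+[x0,y0]],.079)[0]; print("jar",np.round(p,4),np.round(e[1],1)); r.append(p)
    return r
E
python3 - <<'E'
from h import *
w=pick([.622,.075],.061,YAW+np.pi/2); print("w",w)
if w>.045:
    place(TR,.042,np.radians(43))
    im=get_image("top"); cv2.imwrite("pics/k_top.png",im); jars(im)
    cv2.imwrite("pics/k_scene.png",get_image("scene"))
E
```

```text
pre 55.9 [0.6221 0.0749 0.0273] w 0.0797 F [ 0.2 -0.5  0.2]
lifted 57.6 [0.6211 0.0752 0.1853] w 0.0548 F [ 0.1 -0.2 -1.3]
w 0.05479406335770933
touch at -0.0 df 2.5
placed 63.9 [ 0.5481 -0.149   0.1848] w 0.0798 F [-0.8 -0.  -1. ]
jar [ 0.3758 -0.315 ] [18.2 19.5]
jar [ 0.4488 -0.4299] [12.1 21.5]
jar [ 0.4605 -0.3245] [14.4 20.7]
```

```bash
cat >> h.py <<'E'
FL=np.array([.5486,.1523])
def jar(xy,slot,th=np.radians(84)):
    w=pick(xy,.033,th,force=25,clear=.17); print("w",w)
    if w<.045: return
    place(FL+.01*CX+slot*CY,.052,YAW,clear=.20)
    im=get_image("top"); cv2.imwrite("pics/jar_%d.png"%round(manip.observe()["time_s"]),im); jars(im)
E
python3 - <<'E'
from h import *
jar([.3755,-.315],.075)
E
```

```text
pre 66.4 [ 3.757e-01 -3.154e-01 -1.000e-04] w 0.08 F [-0.5  0.2  0.1]
lifted 68.1 [ 0.3749 -0.3141  0.1556] w 0.0534 F [-0.9 -0.3 -2. ]
w 0.05335313306885388
touch at -0.0 df 3.3
placed 75.2 [0.5285 0.2253 0.1661] w 0.0802 F [-0.7  0.4 -0.1]
jar [ 0.4527 -0.4298] [16.4 18.8]
jar [ 0.4593 -0.3236] [13.3 21.4]
```

```bash
python3 - <<'E'
import cv2,glob
im=cv2.imread(sorted(glob.glob("pics/jar_*.png"))[-1]); cv2.imwrite("pics/l.png",cv2.resize(im[190:370,200:540],None,fx=2.2,fy=2.2,interpolation=cv2.INTER_CUBIC))
E
```

View pics/l.png

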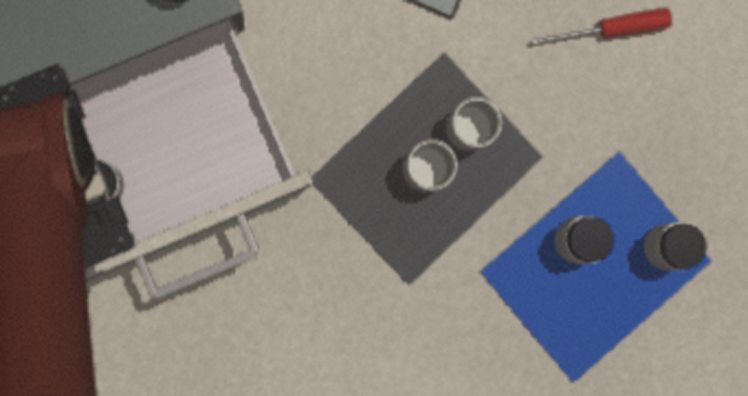

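The cups are standing on the tray and two jars are left on the mat. At crop (105,182) something beside the arm is unclear, so I'll move off and look.

```bash
python3 - <<'E'
from h import *
go([.463,-.324,.20],np.radians(84)); im=get_image("top"); cv2.imwrite("pics/m0.png",im)
A=cv2.resize(im[190:335,190:350],None,fx=3,fy=3,interpolation=cv2.INTER_CUBIC)
b=get_image("scene"); B=cv2.resize(b[170:300,220:400],(600,435))
cv2.imwrite("pics/m.png",cv2.resize(np.hstack([A,B]),(800,322)))
print(proj("top",[[.529,.225,.098],[.529,.225,.022]]))
E
```

```text
[[242.97540619 272.14323728]
 [246.76570714 273.81077124]]
```

View pics/m.png

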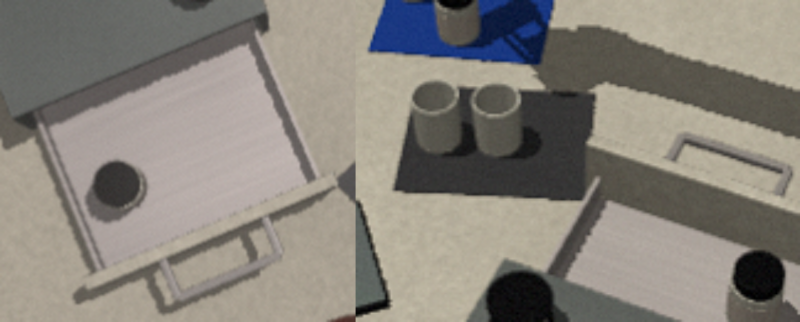

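The jar stands in the drawer, and both cups are upright on the tray. Continuing with the other two jars.

```bash
python3 - <<'E'
from h import *
jar([.463,-.324],0.)
E
```

```text
pre 79.0 [ 0.4629 -0.3242 -0.0007] w 0.08 F [-0.4  0.2  0.3]
lifted 80.7 [ 0.4625 -0.3232  0.1555] w 0.0538 F [-0.1  0.4 -2.2]
w 0.053673572273283815
touch at -0.0 df 3.4
placed 87.6 [0.5573 0.1562 0.1661] w 0.08 F [-0.2 -0.  -0.9]
jar [ 0.4528 -0.4292] [14.7 20.9]
```

```bash
python3 - <<'E'
from h import *
jar([.455,-.430],-.075)
# park clear of the view and look at everything
go([.50,-.12,.30],YAW); manip.move_j([-1.28,.45,-.013,1.423,.008,1.103,-.04]); st()
a=get_image("top"); b=get_image("scene"); cv2.imwrite("pics/n_top.png",a)
A=cv2.resize(a[80:380,140:540],(520,390)); B=cv2.resize(b[120:420,200:500],(390,390))
cv2.imwrite("pics/n.png",cv2.resize(np.hstack([A,B]),(800,343)))
E
```

```text
pre 91.2 [ 0.4549 -0.4302 -0.0006] w 0.08 F [ 0.6 -0.5 -0.8]
lifted 92.9 [ 0.4547 -0.4291  0.1553] w 0.0533 F [ 0.5  0.1 -1.7]
w 0.05330148324569567
touch at -0.0 df 3.7
placed 99.9 [0.5861 0.087  0.1661] w 0.0803 F [-0.3 -0.2  0.1]
 103.7 [0.205  0.6201 0.2917] w 0.0798 F [-0.4 -0.1 -0.5]
```

View pics/n.png

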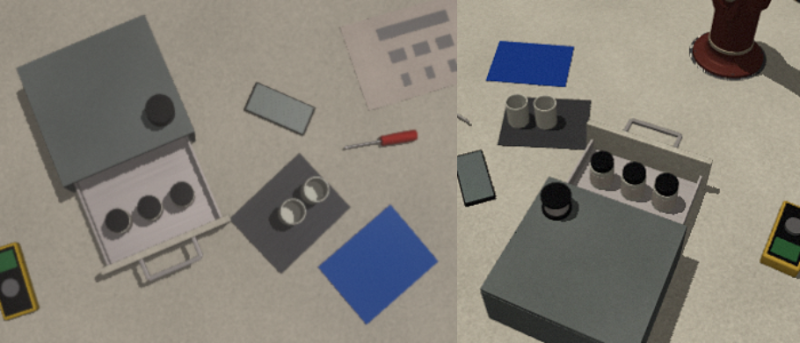

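All three jars stand in the drawer, both cups stand on the tray, and the bystanders haven't moved. Now I'll push it shut.

```bash
python3 - <<'E'
from h import *
h=np.array([.4284,.1026]); go([.50,.0,.30],YAW); go([*h,.20],YAW); manip.command_gripper(.034,30); lin([*h,.12],.2); st("above"); lin([*h,.078],.05); st("at bar")
manip.command_gripper(0.,30); o=st("grip"); p=pos(); p[2]=.078
if o["gripper_width"]>.006:
    f0=np.array(o["contact_force"])[:2]
    q=p.copy(); q[:2]+=CX*.172; lin(q,.06); st("172")
    for d in np.arange(.174,.200,.002):
        q=p.copy(); q[:2]+=CX*d; lin(q,.03); o=manip.observe(); f=(np.array(o["contact_force"])[:2]-f0)@CX
        if f<-14: break
    print("d",d,"f",f); st("pushed"); manip.command_gripper(.034); st("released"); e=pos(); lin([e[0],e[1],.20],.15)
    go([.50,-.02,.30],YAW); manip.move_j([-1.28,.45,-.013,1.423,.008,1.103,-.04]); st()
    a=get_image("top"); b=get_image("scene"); cv2.imwrite("pics/p_top.png",a)
    A=cv2.resize(a[80:340,140:450],None,fx=1.5,fy=1.5); B=cv2.resize(b[160:320,240:420],(439,390))
    B2=cv2.resize(a[185:270,185:325],None,fx=3.2,fy=3.2,interpolation=cv2.INTER_CUBIC)
    C=np.hstack([A,cv2.resize(np.vstack([B,cv2.resize(B2,(439,266))]),(439,390))]); cv2.imwrite("pics/p.png",cv2.resize(C,(800,345)))
E
```

```text
above 108.3 [0.4288 0.1025 0.0868] w 0.034 F [0.5 0.2 0.4]
at bar 109.3 [0.4286 0.1026 0.0446] w 0.034 F [-0.6 -0.3 -0.3]
grip 109.8 [0.4286 0.1027 0.0446] w 0.0097 F [ 0.7 -0.1  0.6]
172 112.8 [0.5867 0.1697 0.0447] w 0.0095 F [-2.3  1.8  6. ]
d 0.194 f -15.442130111481985
pushed 115.6 [0.5995 0.1753 0.0446] w 0.0097 F [-15.3  -1.8  16.7]
released 116.2 [0.6082 0.1771 0.0444] w 0.0341 F [-0.8  0.5  0.4]
 120.6 [0.2053 0.62   0.2917] w 0.034 F [-0.1 -0.2 -0. ]
```

View pics/p.png

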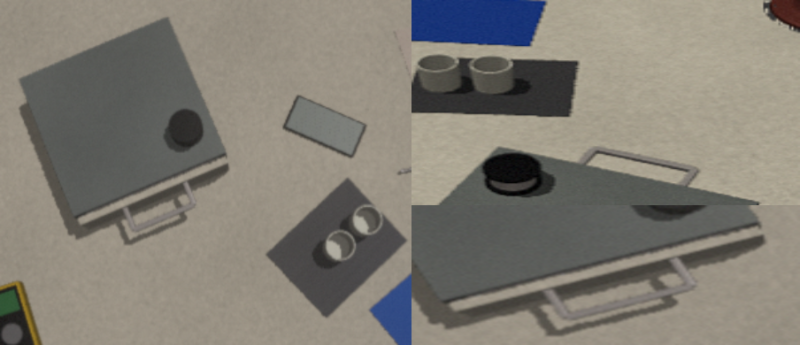

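The drawer front is now flush with the cabinet, about 6.5 mm further in than at the start and stopped against 15 N. The cups are upright on the tray and the arm is clear.

```bash
python3 - <<'E'
from h import *
manip.hold(.5); manip.job_done()
E
```

```text
the job is handed in; nothing more can be done
```

I opened the drawer, stood both rinse cups on the steel tray and all three jars on the drawer floor, then pushed the drawer shut and handed in. The robot's clock stood at about 121 s.

**What went wrong:** the first handle grasp closed on nothing. A touch on the bench showed the real fingertips about 34 mm above the reported height. I corrected for that, and every later grasp and touchdown agreed with it to about 2 mm.

**Last checks:**
- **Drawer:** the front was flush with the cabinet, about 6.5 mm further in than at the start, and stopped firmly at 15 N.
- **Cups:** both were upright on the tray and well inside its edge. I saw only two; the last few centimetres at the back of the drawer were not visible.
- **Jars:** all three were upright in the drawer just before it was shut. I could not see them afterwards.
- **Bystanders:** in the last full view before closing, the spool, phone, meter and screwdriver looked unmoved. I did not measure their positions.

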